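# Date the packed tray

## Task

Take the dark date stamp out of the green sloping crate, leaving all else in it, and date the black food tray: with the stamp upright in the middle of the tray's lid and its long side along the tray's long side, press the stamp's cap all the way down and hold it there for a moment, without pressing hard or pushing the tray out of place. Then stand the stamp upright on the notebook and let go, disturbing nothing else.

Things in the scene. Friction and masses are not known exactly. Their poses are not given: they have to be found in the camera images.
- crate: green plastic crate on a wire stand, fixed. Origin on the table under the middle of its inner floor; z up, x horizontal from its low front to its high back, y along its width. Walls square to the sloping floor: front 50, sides 45, back 73 mm high, 5 mm thick, rims 7 mm outward. Four things stand along y on the slope by the front wall, about 90 mm apart, in any order; two pens lie behind
- crate_floor (a point): middle of the crate's inner floor, 45 mm above the crate's origin, axes of the crate (not tilted). The floor is 120 mm long and 370 mm wide and slopes 30 deg about the crate's y axis, rising towards +x: its normal is (-0.5, 0, 0.866) in the crate's frame
- stamp: self-inking date stamp, dark blue cap on a black base, 38 x 60 x 80 mm (x, y, z), about 0.12 kg. Origin in the middle of its underside, z up through the cap, y along its long side. Starts leaning 30 deg on the crate's floor, x axis along the crate's y. Base 40 mm high with side plates (outer faces x = +-19 mm); the cap above, 28 mm (x) by 56 mm (y), is the part to hold, across its 28 mm
- cap_grip (a point): point on the axis of the stamp's cap, 72 mm above the stamp's origin while the cap is up (8 mm below its top); it moves with the cap; same axes as the stamp. Fingertips lower than about 51 mm above the stamp's origin would land on the base's side plates (40 mm high) before the cap is down
- stamp_cap (a joint): travel of the cap down into the base: 0 m up, 0.010 m fully down against a hard stop. A spring of 800 N/m (8 N fully down, plus 1 N friction) brings it back to within 2 mm when let go
- black_tray: sealed food tray with black sides and a flat pale lid, 101 x 142 mm (x, y), lid 45 mm above its underside, 0.42 kg more or less, loose on the table. Origin in the middle of its underside; y along its long side
- lid_centre (a point): middle of the flat lid of the black tray, 45 mm above the table
- notebook: closed notebook lying flat, fixed, 146 x 103 mm (x, y), top 10 mm above the table. Origin in the middle of its underside
- page_centre (a point): middle of the notebook's top face
- chilli_jar: chilli jar with red cap, 59 mm across, 86 mm tall, standing in the crate; origin in the middle of its underside, z along its axis
- tin: sauce tin, 57 mm across, 72 mm tall, standing in the crate; origin in the middle of its underside, z along its axis
- spice_jar: spice jar with dark cap, 43 mm across, 96 mm tall, standing in the crate; origin in the middle of its underside, z along its axis
- white_tray: sealed food tray with white sides, 100 x 135 mm, 50 mm high, a bystander at the back; origin at its underside
- label_roll: roll of labels, 84 mm across, 46 mm high, a bystander at the back; origin at its underside
- marker_black: white marker pen with a black cap, 135 mm long, 17 mm thick, lying along the crate's width behind the row; free to roll on the slope; origin at its underside in the middle, y along its length
- marker_b: a second such marker pen, beside the first
There are look-alikes about, which are no part of the job. Of the things that look like the stamp, the larger one is meant.

How it is judged:
By the outcome, as a careful person would: the job done as asked, in the order asked, and still so for the second after the job is handed in, with the robot touching nothing.
It also fails if it takes over 64 s, if anything falls off the work surface, if the arm or the gripper's body presses on something with over 40 N, if the wrist force passes 120 N, or if a joint passes its speed limit or range.

## Robot

A 6-joint arm with a two-finger parallel gripper is mounted at the origin on a cart in front of the work surface, level with it; the furniture and walls round the work are solid. World frame = base frame: x ahead of the robot, y to its left, z up, the work surface at z = 0. Lengths are in m, angles in rad, forces in N, time in s.
With the tool pointing down it reaches from about 0.375 to 0.975 m from the base axis. Payload 3.8 kg.
Tool frame: the origin (TCP) lies midway between the tips of the shut fingers; the grasp point (between the pads) lies 19 mm behind it; z points along the fingers, y is the line along which they close (so a half turn about z gives the same grasp; the last joint's range is limited). The gripper opens to 85 mm and grips with 20 to 120 N. Pads are 22 mm wide; open, the fingers measure 114 mm over their backs; the gripper's body (76 mm by 85 mm) begins 54 mm behind the grasp point. The pads swing forward as they close: fully open they stand 13 mm farther back than shut.
Start: joints at [-1.21, 0.264, 1.604, -0, 1.274, -0.037], TCP at [0.261, -0.622, 0.231] pointing down, gripper open.
Joint ranges: [-2.63, 2.63], [-0.94, 2.18], [0.31, 2.57], [-1.31, 4.45], [0, 2.66], [-2.55, 2.55]. Speed limits (rad/s): [2.57, 2.57, 3.14, 3.14, 3.14, 3.14].

## Interface

Orientations are given as a rotation vector (axis times angle).
In Python, from rig import state, grab_frame, sign_off, trace, spot_point gives the robot as it stands.
- The arm moves only by the shell command python3 -m crank 'ROWS' [OPENING]. ROWS is JSON, a list of rows, each a list of 6 numbers: the shift along the tool's x, y, z each as a share of 2.5 cm, from -1 to 1, then the turn, a rotation vector about the tool's x, y, z each as a share of 4 degrees, from -1 to 1. In form: [[tx, ty, tz, wx, wy, wz], ...]. A call has 1 to 5 rows; each row shifts and turns the commanded pose from where the row before left it, along the tool's axes as they then stand; what a row does not reach is not made up. A row lasts 1/10 s, in which the tool goes at most 50 mm and 8.59 degrees, less where a joint would pass 70% of its speed; a pose out of reach is approached as far as the arm can. A call with a number of a shift or a turn outside -1 to 1 is refused whole. A call with a gripper value outside its range is refused whole. OPENING is the gripper's target within -1 to 1 (fully open at 1, half-way at 0, shut at -1), set as the call begins (- or left out, the last holds). The fingers move at their own pace and stop on an object; the grip force is fixed at half the most. Time passes only in rows, so rows that do not move let the fingers close. It gives the time, the measured TCP pose, the force, the opening and the grip force at its end, in the units of the state.
- state(): the state, without advancing time (a new reading comes with each control period).
- grab_frame(name): name is "side" or "top" or "wrist"; returns a dict with "img" (384x512x3 uint8, red, green, blue), "depth" (384x512 float32, m along the optical axis (not along the pixel's ray), 0 where there is no reading), "intrinsics" (3x3 intrinsics, pixels), "eye" and "orientation" of the camera in the world; the wrist camera has in their place "tool_from_camera" (4x4, takes a point from camera to tool coordinates, whose origin is the TCP and whose axes are the flange's). Camera axes: x right, y down, z forward; pixel columns grow to the right and rows downward; lengths in m; the calibration is good to about 2 mm. A picture is of the moment at which its call begins: read the wrist's pose just before it.
- sign_off(): hands the job in; it is judged then, once.
Trained networks look in a picture, given as the dict that the camera call returned (one of the last four; its "shot" number tells which), for a name from the list of things; names that differ only in an ending like _2 or _b are one class to them, and where a whole thing is asked for, a point or a joint stands for the part that bears it (a point fixed in the world has none). Each returns a list of dicts, best first, with "confidence" (0 to 1); they miss things now and then, are a little off and sometimes report something else, mostly with a low value. They report only what shows in the picture. A call takes as long as a camera call. They do not tell look-alikes from the thing itself.
- trace(picture, label): "pixels" (384x512 bool, what is visible of it) and "point" ([column, row] in pixels, amid what is visible of it).
- spot_point(picture, label): "point" ([column, row] in pixels: a listed point, or the origin of a listed thing).
The state is a dict: "t": time; "joints": joint angles; "dq": joint speeds; "joint_efforts": joint torques, N m; "ee_pos": TCP position; "eef_rot": TCP orientation; "contact_force": force on the tool from outside, world axes, zero at the start; "wrist_torque": the same for the moment, N m; "grip_width": finger opening in m; "finger_force": force on a finger pad.
Only numpy, scipy, OpenCV 4.12 (cv2) and the standard library are available. Lean on these libraries where they do the work, as an engineer would, in place of code of your own. Each camera call takes 0.05 s, during which the arm holds its last target. There are 200 camera calls.

## Working session

There is one attempt and no reset: what is moved stays moved. The work goes in short steps, Python scripts to look and compute and a shell command to move; the robot and the scene stay as the last step left them, time stands still between calls to the robot, and variables do not carry over. Pictures are saved under pics/ and viewed, at most 10 in all, crops included, and the job is handed in when it is done.

```bash
mkdir -p pics; ls; cat > h.py <<'E'
import numpy as np, cv2
from scipy.spatial.transform import Rotation as R
from rig import state, grab_frame, trace, spot_point
def ori(o):
    o=np.array(o,float)
    return o if o.shape==(3,3) else R.from_rotvec(o).as_matrix() if o.size==3 else R.from_quat(o).as_matrix()
def campose(f,s=None):
    if 'eye' in f: return ori(f['orientation']),np.array(f['eye'])
    s=s or state(); T=np.array(f['tool_from_camera']); W=R.from_rotvec(s['eef_rot']).as_matrix()
    return W@T[:3,:3], W@T[:3,3]+np.array(s['ee_pos'])
def cloud(f,s=None):
    C,e=campose(f,s); K=np.array(f['intrinsics']); v,u=np.mgrid[:384,:512]; d=f['depth']
    p=np.stack([(u-K[0,2])/K[0,0]*d,(v-K[1,2])/K[1,1]*d,d],-1)@C.T+e
    p[d<=0]=np.nan
    return p
def save(f,n): cv2.imwrite(f'pics/{n}.png',cv2.cvtColor(f['img'],cv2.COLOR_RGB2BGR))
E
python3 - <<'E'
from h import *
import pickle
s=state(); print(s)
ims=[]
for n in ('side','top'):
    f=grab_frame(n); p=cloud(f); pickle.dump((f,p),open(f'{n}.pkl','wb')); ims.append(f['img'])
    print(n,{k:f[k] for k in ('eye','orientation','intrinsics') if k in f})
    for l in ('stamp','black_tray','notebook','crate','chilli_jar','tin','spice_jar','white_tray','label_roll','marker_black'):
        for t in trace(f,l)[:3]:
            m=t['pixels']; q=p[m]; print(l,round(t['confidence'],2),np.round(t['point']),m.sum(),np.nanmedian(q,0).round(3),np.nanpercentile(q,3,axis=0).round(3),np.nanpercentile(q,97,axis=0).round(3))
    for l in ('stamp','cap_grip','lid_centre','page_centre','crate_floor','crate','black_tray'):
        print(l,[(np.round(t['point'],1),round(t['confidence'],2)) for t in spot_point(f,l)[:3]])
a=cv2.cvtColor(np.vstack(ims),cv2.COLOR_RGB2BGR); cv2.imwrite('pics/a.png',cv2.resize(a[:384],(800,600))); cv2.imwrite('pics/b.png',cv2.resize(a[384:],(800,600)))
E
```

```text
pics
{'t': 0.0, 'joints': array([-1.20988322e+00,  2.64762295e-01,  1.60540149e+00,  1.79885053e-05,
        1.27371303e+00, -3.69193397e-02]), 'dq': array([ 0.00054855,  0.00079251, -0.00045989, -0.00039707,  0.00084088,
       -0.0021777 ]), 'joint_efforts': array([ 1.37624596e-03, -5.15111053e+01, -3.67316437e+01,  3.26907812e-04,
        1.29120424e-02,  6.56928677e-06]), 'ee_pos': array([ 0.26123606, -0.62158615,  0.22994104]), 'eef_rot': array([-3.07743366e+00, -6.20346679e-01,  5.51644718e-04]), 'contact_force': array([ 1.08072892,  0.40380078, -0.17061572]), 'wrist_torque': array([0.0194    , 0.02174068, 0.01841444]), 'finger_force': 0.0, 'grip_width': 0.08561088124873777}
side {'eye': array([ 0.28412615, -1.11348781,  0.75031742]), 'orientation': array([-2.09003103,  0.22577408, -0.14272837]), 'intrinsics': array([[405.98046596,   0.        , 258.34739927],
       [  0.        , 405.98046596, 192.03746386],
       [  0.        ,   0.        ,   1.        ]])}
stamp 0.63 [227. 174.] 215 [0.473 0.146 0.083] [0.446 0.138 0.056] [0.51  0.169 0.105]
black_tray 0.61 [252. 240.] 13
[... 2987 characters left out ...]
.394  0.001] [ 0.736 -0.318  0.052]
label_roll 0.5 [185. 217.] 506 [0.474 0.241 0.097] [0.438 0.217 0.047] [0.517 0.27  0.118]
marker_black 0.66 [227. 195.] 207 [0.537 0.111 0.064] [0.531 0.051 0.056] [0.546 0.173 0.071]
marker_black 0.39 [216. 211.] 325 [0.484 0.152 0.088] [0.447 0.138 0.04 ] [0.521 0.174 0.111]
stamp [(array([212.6, 207.9]), 0.73), (array([135.6, 250.9]), 0.56)]
cap_grip [(array([210.4, 217.5]), 0.7), (array([118.8, 248.4]), 0.4)]
lid_centre []
page_centre [(array([384.7, 214.8]), 0.83), (array([154.8, 212.1]), 0.59)]
crate_floor [(array([201.6, 200.1]), 0.76), (array([154.9, 210.4]), 0.39)]
crate [(array([200.8, 203.1]), 0.77), (array([384.5, 211.7]), 0.69)]
black_tray []
```

View pics/a.png

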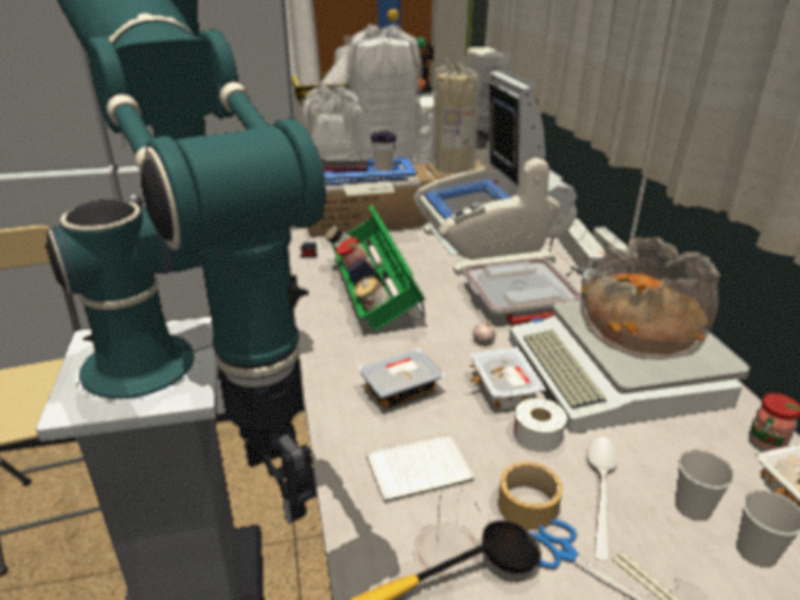

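View pics/b.png

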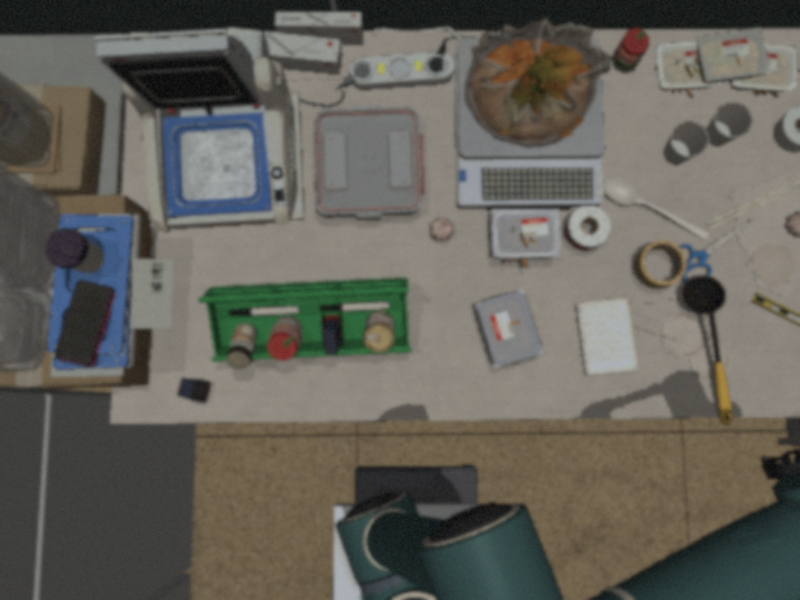

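The side view shows the green crate around (375,270) of the 800×600 view. The top view shows its row, left to right: spice jar (240,345), chilli jar (283,338), dark stamp (332,328) and tin (378,330).

Stamp candidates in top-frame pixels are (214,212) in the crate and (126,250) on the table by the crate. The one in the crate is meant: it is larger and stands in the crate. I'll confirm this in a crop.

```bash
python3 - <<'E'
from h import *
import pickle
f,p=pickle.load(open('top.pkl','rb'))
c=cv2.cvtColor(f['img'],cv2.COLOR_RGB2BGR)[170:280,100:270]; cv2.imwrite('pics/c.png',cv2.resize(c,None,fx=4.5,fy=4.5,interpolation=cv2.INTER_CUBIC))
g=grab_frame('top'); P=cloud(g)
def rect(lab,i,zmin,zmax):
    m=trace(g,lab)[i]['pixels']; q=P[m]; q=q[(q[:,2]>zmin)&(q[:,2]<zmax)]
    r=cv2.minAreaRect((q[:,:2]*1000).astype(np.float32)); print(lab,np.round(r[0],1),np.round(r[1],1),round(r[2],1),len(q),np.median(q[:,2]).round(4)); return q
rect('black_tray',0,.035,.06); rect('notebook',0,0.003,.03)
# crate: back rim line
hsv=cv2.cvtColor(g['img'],cv2.COLOR_RGB2HSV); G=(hsv[...,0]>50)&(hsv[...,0]<80)&(hsv[...,1]>120)
q=P[G&(P[...,0]>.4)&(P[...,0]<.65)&(P[...,1]>-.05)&(P[...,1]<.45)]
r=cv2.minAreaRect((q[:,:2]*1000).astype(np.float32)); print('crate',r)
b=q[q[:,2]>.12]; print('rim', np.polyfit(b[:,1],b[:,0],1),len(b),b[:,1].min(),b[:,1].max())
m=trace(g,'stamp')[0]['pixels']; q=P[m]; 
# stamp: project in frame
for t in np.linspace(.43,.53,11):
    k=q[(abs(q[:,0]-t)<.005)]; 
    if len(k): print(t.round(3),k[:,1].min().round(3),k[:,1].max().round(3),np.median(k[:,1]).round(4),np.median(k[:,2]).round(3),len(k))
for l in('tin','chilli_jar'):
    q=P[trace(g,l)[0]['pixels']]; q=q[q[:,2]>.06]; print(l,q.min(0).round(3),q.max(0).round(3))
E
```

```text
black_tray [ 495.1 -190.2] [136.2  98.9] 15.6 1364 0.0464
notebook [ 480.3 -391.2] [148.2 108. ] 5.0 1530 0.0106
crate ((511.3507080078125, 198.59059143066406), (133.5415802001953, 375.16839599609375), 2.0070128440856934)
rim [-0.03824026  0.55765652] 510 0.012585073499963063 0.3874013852615309
tin [0.449 0.036 0.06 ] [0.522 0.091 0.109]
chilli_jar [0.435 0.217 0.06 ] [0.517 0.273 0.123]
```

View pics/c.png

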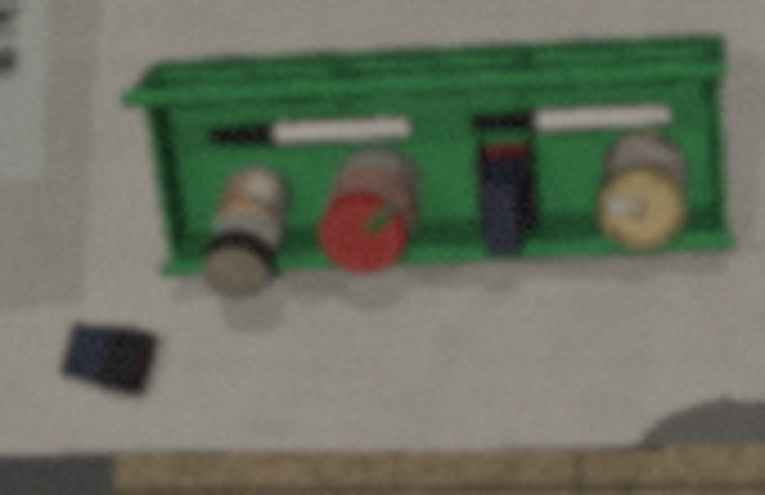

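The crop shows the dark blue stamp in the crate at (505,200), between the red chilli jar (365,215) and the tin (643,190). The look-alike at (110,355) is smaller and lies on the table, so the one in the crate is confirmed. I'll move towards it now.

```bash
python3 -m crank '[[0,0,-0.5,0,0,1],[0,0,-0.5,0,0,1],[0,0,-0.5,0,0,1],[0,0,-0.5,0,0,1],[0,0,-0.5,0,0,1]]' 0.1
python3 -m crank '[[0.5,-0.9,0,0,0,0],[0.5,-0.9,0,0,0,0],[0.5,-0.9,0,0,0,0],[0.5,-0.9,0,0,0,0],[0.5,-0.9,0,0,0,0]]'
python3 -m crank '[[0.5,-0.9,0,0,0,0],[0.5,-0.9,0,0,0,0],[0.5,-0.9,0,0,0,0],[0.5,-0.9,0,0,0,0],[0.5,-0.9,0,0,0,0]]'
python3 -m crank '[[0.5,-0.9,0,0,0,0],[0.5,-0.9,0,0,0,0],[0.5,-0.9,0,0,0,0],[0.5,-0.9,0,0,0,0],[0.5,-0.9,0,0,0,0]]'
python3 - <<'E'
from h import *
s=state(); f=grab_frame('wrist'); print(s['ee_pos'],s['joints'].round(2),R.from_rotvec(s['eef_rot']).as_matrix().round(3)); P=cloud(f,s)
save(f,'w0')
import pickle; pickle.dump((f,s,P),open('w0.pkl','wb'))
for l in ('black_tray','notebook'):
    for t in trace(f,l)[:2]:
        q=P[t['pixels']]; print(l,t['confidence'],np.nanmedian(q,0).round(3),t['pixels'].sum(),t['point'])
print(f['tool_from_camera'])
E
```

```text
t: 2.6
ee_pos: [0.2615, -0.6223, 0.2943]
eef_rot: [3.141, 0.072, 0.0]
contact_force: [-0.3, -0.3, -0.5]
grip_width: 0.0468
finger_force: 0.0
t: 3.1
ee_pos: [0.3188, -0.506, 0.2939]
eef_rot: [3.141, 0.076, 0.0]
contact_force: [0.0, 0.3, 0.5]
grip_width: 0.0471
finger_force: 0.0
t: 3.6
ee_pos: [0.3758, -0.3905, 0.294]
eef_rot: [3.14, 0.076, 0.001]
contact_force: [0.7, -0.0, -0.2]
grip_width: 0.047
finger_force: 0.0
t: 4.1
ee_pos: [0.4327, -0.2751, 0.294]
eef_rot: [3.14, 0.076, 0.001]
contact_force: [0.2, -1.1, -0.3]
grip_width: 0.0467
finger_force: 0.0
[ 0.43267384 -0.27509182  0.29398681] [-0.61 -0.08  1.86  0.    1.36  0.91] [[ 0.999  0.049  0.   ]
 [ 0.049 -0.999 -0.   ]
 [ 0.     0.    -1.   ]]
black_tray 0.84 [ 0.496 -0.189  0.048] 10202 [187.2, 89.2]
notebook 0.8 [ 0.482 -0.39   0.012] 9477 [350.1, 107.6]
[[-5.37194336e-04 -9.52992859e-01 -3.02992280e-01  7.65547820e-02]
 [ 9.99999796e-01 -6.16825433e-04  1.67119792e-04 -3.00119994e-05]
 [-3.46157313e-04 -3.02992129e-01  9.52992996e-01 -1.43802358e-01]
 [ 0.00000000e+00  0.00000000e+00  0.00000000e+00  1.00000000e+00]]
```

```bash
python3 - <<'E'
from h import *
import pickle
f,s,P=pickle.load(open('w0.pkl','rb'))
for l,z0,z1 in (('black_tray',.038,.06),('notebook',.005,.02)):
    try: m=trace(f,l)[0]['pixels']
    except Exception as e: print(e); continue
    q=P[m]; q=q[(q[:,2]>z0)&(q[:,2]<z1)]
    r=cv2.minAreaRect((q[:,:2]*1000).astype(np.float32)); ys,xs=np.nonzero(m)
    print(l,r,np.median(q[:,2]),xs.min(),xs.max(),ys.min(),ys.max())
E
python3 -m crank '[[0,-0.9,0,0,0,0],[0,-0.9,0,0,0,0],[0,-0.9,0,0,0,0],[0,-0.9,0,0,0,0],[0,-0.9,0,0,0,0]]'
python3 -m crank '[[0,-0.9,0,0,0,0],[0,-0.9,0,0,0,0],[0,-0.9,0,0,0,0],[0,-0.9,0,0,0,0],[0,-0.9,0,0,0,0]]'
python3 -m crank '[[0,-0.9,0,0,0,0],[0,-0.9,0,0,0,0],[0,-0.9,0,0,0,0],[0,-0.9,0,0,0,0],[0,-0.9,0,0,0,0]]'
python3 -m crank '[[-0.4,-0.8,0,0,1,0],[-0.4,-0.8,0,0,1,0],[-0.4,-0.8,0,0,1,0],[-0.4,-0.8,0,0,1,0],[-0.4,-0.8,0,0,1,0]]'
python3 - <<'E'
from h import *
s=state(); f=grab_frame('wrist'); print(s['ee_pos'],s['joints'].round(2),R.from_rotvec(s['eef_rot']).as_matrix().round(3)); P=cloud(f,s)
save(f,'w1')
import pickle; pickle.dump((f,s,P),open('w1.pkl','wb'))
for l in ('stamp','tin','chilli_jar'):
    for t in trace(f,l)[:2]:
        q=P[t['pixels']]; print(l,t['confidence'],np.nanmedian(q,0).round(3),t['pixels'].sum(),t['point'])
for l in ('stamp','cap_grip','crate_floor'): print(l,spot_point(f,l)[:2])
E
```

```text
black_tray ((491.7176818847656, -188.70953369140625), (137.1621551513672, 100.42227935791016), 15.93930721282959) 0.04759654648380046 130 242 22 156
notebook ((476.29254150390625, -390.4169006347656), (148.4236297607422, 105.91551208496094), 5.789523124694824) 0.011713738610997393 308 394 49 168
t: 4.85
ee_pos: [0.4264, -0.164, 0.2938]
eef_rot: [3.14, 0.074, -0.0]
contact_force: [0.5, -0.4, 0.8]
grip_width: 0.0467
finger_force: 0.0
t: 5.35
ee_pos: [0.4213, -0.0516, 0.2939]
eef_rot: [3.14, 0.074, 0.0]
contact_force: [0.3, -0.0, 1.2]
grip_width: 0.0469
finger_force: 0.0
t: 5.85
ee_pos: [0.4161, 0.0609, 0.2939]
eef_rot: [3.14, 0.074, 0.001]
contact_force: [0.5, -0.2, 0.4]
grip_width: 0.0469
finger_force: 0.0
t: 6.35
ee_pos: [0.3621, 0.1582, 0.2875]
eef_rot: [-3.083, -0.071, -0.55]
contact_force: [0.5, -0.1, -0.2]
grip_width: 0.0469
finger_force: 0.0
[0.36210911 0.158176   0.28751477] [ 0.47 -0.57  2.26 -0.16  1.13  2.04] [[ 0.937  0.046  0.346]
 [ 0.043 -0.999  0.017]
 [ 0.346 -0.001 -0.938]]
stamp 0.84 [0.377 0.428 0.024] 1637 [56.2, 195.8]
stamp 0.73 [0.473 0.158 0.094] 1826 [264.9, 116.3]
tin 0.75 [0.476 0.07  0.089] 2787 [340.5, 119.9]
chilli_jar 0.65 [0.462 0.242 0.101] 3128 [185.3, 119.1]
stamp [{'point': [263.7, 106.2], 'confidence': 0.63}, {'point': [77.9, 199.9], 'confidence': 0.58}]
cap_grip [{'point': [264.8, 122.4], 'confidence': 0.91}, {'point': [36.6, 189.8], 'confidence': 0.72}]
crate_floor [{'point': [232.1, 84.7], 'confidence': 0.56}, {'point': [195.2, 107.9], 'confidence': 0.18}]
```

View pics/w1.png

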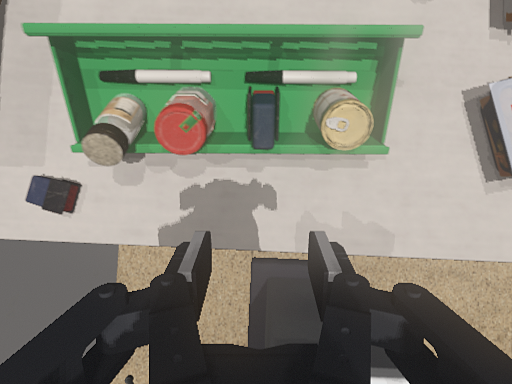

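The wrist view shows the stamp at (264,117) between the chilli jar (185,120) and the tin (342,120), with a marker behind it at (300,77). Next I'll measure its pose along the slope.

```bash
python3 - <<'E'
from h import *
import pickle
f,s,P=pickle.load(open('w1.pkl','rb'))
hsv=cv2.cvtColor(f['img'],cv2.COLOR_RGB2HSV); G=(hsv[...,0]>50)&(hsv[...,0]<80)&(hsv[...,1]>120)
v,u=np.mgrid[:384,:512]
a=P[G&(v<42)&(u>60)&(u<390)]; a=a[a[:,2]>.12]; c=np.polyfit(a[:,1],a[:,0],1); print('rim',c,np.degrees(np.arctan(-c[0])))
b=P[G&(v>90)&(v<125)&(((u>222)&(u<245))|((u>287)&(u<310)))]; A=np.c_[b[:,:2],np.ones(len(b))]
k=np.linalg.lstsq(A,b[:,2],rcond=None)[0]; print('floor z=',k, 'slope deg',np.degrees(np.arctan(np.hypot(*k[:2]))),'az',np.degrees(np.arctan2(k[1],k[0])),len(b))
for th in (2.3,):
    th=np.radians(th); ex=np.array([np.cos(th),np.sin(th),0]); ey=np.array([-np.sin(th),np.cos(th),0])
    U=.866*ex+np.array([0,0,.5]); N=-.5*ex+np.array([0,0,.866]); B=np.stack([U,ey,N],1)
    n0=np.median(b@N); print('floor n',n0)
    m=np.zeros(P.shape[:2],bool); m[80:155,244:286]=1; m&=~G&(f['img'].sum(2)<300)
    q=P[m]@B; q[:,2]-=n0; q=q[np.isfinite(q).all(1)]
    top=q[q[:,2]>.070]; print('n max',np.percentile(q[:,2],[50,90,98]),'top',len(top),np.percentile(top,[1,5,50,95,99],axis=0).round(4))
    al=q[(q[:,2]>.02)]; print('all',np.percentile(al,[1,5,50,95,99],axis=0).round(4))
    t2=top; r=cv2.minAreaRect((t2[:,:2]*1000).astype(np.float32)); print(r)
    np.set_printoptions(suppress=True)
    cen=np.array([(np.percentile(top[:,0],1)+np.percentile(top[:,0],99))/2,(np.percentile(top[:,1],1)+np.percentile(top[:,1],99))/2,n0+.080])
    print('cap top world',B@cen)
E
```

```text
rim [-0.03958917  0.55801833] 2.2671084836937263
 ** On entry to DLASCL parameter number  4 had an illegal value
 ** On entry to DLASCL parameter number  4 had an illegal valueTraceback (most recent call last):
  File "<stdin>", line 8, in <module>
    x, resids, rank, s = _umath_linalg.lstsq(a, b, rcond,
                         ~~~~~~~~~~~~~~~~~~~^^^^^^^^^^^^^
                                             signature=signature)
                                             ^^^^^^^^^^^^^^^^^^^^
    raise LinAlgError("SVD did not converge in Linear Least Squares")
numpy.linalg.LinAlgError: SVD did not converge in Linear Least Squares
```

```bash
cat > m.py <<'E'
from h import *
import pickle
np.set_printoptions(suppress=True)
f,s,P=pickle.load(open('w1.pkl','rb'))
hsv=cv2.cvtColor(f['img'],cv2.COLOR_RGB2HSV); G=(hsv[...,0]>50)&(hsv[...,0]<80)&(hsv[...,1]>120)
v,u=np.mgrid[:384,:512]; ok=np.isfinite(P[...,0])
b=P[ok&G&(v>90)&(v<125)&(((u>222)&(u<245))|((u>287)&(u<310)))]; A=np.c_[b[:,:2],np.ones(len(b))]
k=np.linalg.lstsq(A,b[:,2],rcond=None)[0]; print('floor z=',k, 'slope deg',np.degrees(np.arctan(np.hypot(*k[:2]))),'az',np.degrees(np.arctan2(k[1],k[0])),len(b))
th=np.radians(2.3); ex=np.array([np.cos(th),np.sin(th),0]); ey=np.array([-np.sin(th),np.cos(th),0])
U=.866*ex+np.array([0,0,.5]); N=-.5*ex+np.array([0,0,.866]); B=np.stack([U,ey,N],1)
n0=np.median(b@N); print('floor n',n0)
m=np.zeros(P.shape[:2],bool); m[80:155,244:286]=1; m&=~G&(f['img'].sum(2)<300)&ok
q=P[m]@B; q[:,2]-=n0
top=q[q[:,2]>.070]; print('n',np.percentile(q[:,2],[50,90,98]),len(q),'top',len(top)); print(np.percentile(top,[1,5,50,95,99],axis=0).round(4))
al=q[(q[:,2]>.02)]; print('all',np.percentile(al,[1,5,50,95,99],axis=0).round(4))
print(cv2.minAreaRect((top[:,:2]*1000).astype(np.float32)))
pc=np.percentile(top,[1,99],axis=0).mean(0); cen=np.array([pc[0],pc[1],n0+.080]); print('cap top world',B@cen)
W=R.from_rotvec(s['eef_rot']).as_matrix()
T=np.stack([U,-ey,-N],1); print('turn tool (units of 4deg)',R.from_matrix(W.T@T).as_rotvec()/np.radians(4))
E
python3 m.py
```

```text
floor z= [ 0.58102421  0.02303475 -0.26280512] slope deg 30.17717208452354 az 2.2703066241421155 910
floor n -0.22584821673660205
n [0.06003763 0.0802547  0.08105383] 2211 top 1029
[[0.4294 0.1268 0.0711]
 [0.4326 0.128  0.0756]
 [0.4575 0.1389 0.0795]
 [0.4794 0.1489 0.081 ]
 [0.4804 0.1501 0.0815]]
all [[0.4224 0.1146 0.0221]
 [0.4235 0.1213 0.0339]
 [0.4577 0.1391 0.0779]
 [0.4813 0.1564 0.0808]
 [0.4823 0.1608 0.0813]]
((454.88873291015625, 138.24072265625), (23.714282989501953, 52.01976013183594), 89.86873626708984)
cap top world [0.46094116 0.15707805 0.10114899]
turn tool (units of 4deg) [-0.04733754  2.43991622  0.0708061 ]
```

```bash
cat >> m.py <<'E'
s=state(); t=B@np.array([.4525,.1385,n0+.053]); print('target',t); d=t-s['ee_pos']; W=R.from_rotvec(s['eef_rot']).as_matrix()
print('delta in final tool axes /25mm',T.T@d/.025)
E
python3 m.py | tail -2
```

```text
target [0.47234554 0.15758302 0.07656344]
delta in final tool axes /25mm [-0.42614105  0.17827169  9.49178644]
```

```bash
python3 -m crank '[[0,0.1,0,0,0.9,0],[-0.2,0.08,0,0,0.9,0],[-0.2,0,0.8,0,0.64,0.07],[0,0,0.9,0,0,0],[0,0,0.9,0,0,0]]'
python3 -m crank '[[0,0,0.9,0,0,0],[0,0,0.9,0,0,0],[0,0,0.9,0,0,0],[0,0,0.4,0,0,0],[0,0,0,0,0,0]]'
python3 m.py | tail -4
```

```text
t: 7.2
ee_pos: [0.3855, 0.1542, 0.2256]
eef_rot: [-3.022, -0.063, -0.804]
contact_force: [0.4, 0.2, -0.7]
grip_width: 0.0468
finger_force: 0.0
t: 7.7
ee_pos: [0.4229, 0.1554, 0.1567]
eef_rot: [-3.027, -0.063, -0.798]
contact_force: [0.3, 0.5, -0.3]
grip_width: 0.0469
finger_force: 0.0
cap top world [0.46094116 0.15707805 0.10114899]
turn tool (units of 4deg) [-0.04733754  2.43991622  0.0708061 ]
target [0.47234554 0.15758302 0.07656344]
delta in final tool axes /25mm [ 0.11246471 -0.00673775  3.76615463]
```

```bash
python3 -m crank '[[0.11,0,0.7,0,0,0],[0,0,0.7,0,0,0],[0,0,0.7,0,0,0],[0,0,0.7,0,0,0],[0,0,0.5,0,0,0]]'
python3 -m crank '[[0,0,0.46,0,0,0],[0,0,0,0,0,0]]'
python3 m.py | tail -2
python3 - <<'E'
from h import *
f=grab_frame('wrist'); save(f,'w2')
E
```

```text
t: 8.2
ee_pos: [0.4674, 0.1589, 0.0888]
eef_rot: [-3.022, -0.065, -0.805]
contact_force: [-0.5, 0.8, 0.0]
grip_width: 0.0472
finger_force: 0.0
t: 8.4
ee_pos: [0.4724, 0.1589, 0.0781]
eef_rot: [-3.024, -0.065, -0.802]
contact_force: [0.2, -0.1, -0.4]
grip_width: 0.0471
finger_force: 0.0
target [0.47234554 0.15758302 0.07656344]
delta in final tool axes /25mm [-0.03325817  0.05230113  0.05203233]
```

View pics/w2.png

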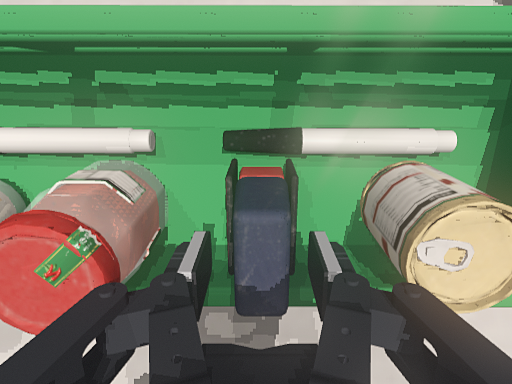

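The view shows the fingers at (198,262) and (325,262), either side of the cap at (262,245) and clear of the chilli jar and tin. Closing now.

```bash
python3 -m crank '[[0,0.05,0.03,0,0,0],[0,0,0,0,0,0],[0,0,0,0,0,0],[0,0,0,0,0,0],[0,0,0,0,0,0]]' -1
python3 -m crank '[[0,0,0,0,0,0],[0,0,0,0,0,0],[0,0,-0.2,0,0,0],[0,0,-0.3,0,0,0],[0,0,-0.4,0,0,0]]'; python3 m.py | tail -1
```

```text
t: 8.95
ee_pos: [0.4727, 0.1583, 0.0782]
eef_rot: [-3.021, -0.066, -0.805]
contact_force: [-0.0, -1.3, 0.7]
grip_width: 0.0264
finger_force: 61.4
t: 9.45
ee_pos: [0.4611, 0.1577, 0.0976]
eef_rot: [-3.022, -0.066, -0.803]
contact_force: [4.1, -0.8, -1.3]
grip_width: 0.0272
finger_force: 60.8
delta in final tool axes /25mm [-0.03301893  0.02276098  0.95233482]
```

```bash
python3 -m crank '[[0,0,-0.5,0,0,0],[0,0,-0.6,0,0,0],[0,0,-0.8,0,0,0],[0,0,-0.8,0,0,0],[0,0,-0.8,0,0,0]]'
python3 -m crank '[[0,0,-0.8,0,0,0],[0,0,-0.8,0,0,0],[0,0,-0.6,0,0,0],[0.4,0,-0.6,0,0,0],[0.4,0,-0.6,0,0,0]]'
python3 - <<'E'
from h import *
s=state();print(s['ee_pos'],R.from_rotvec(s['eef_rot']).as_matrix().round(3))
f=grab_frame('wrist'); save(f,'w3'); t=grab_frame('side')
c=cv2.cvtColor(t['img'],cv2.COLOR_RGB2BGR)[60:220,150:330]
a=cv2.cvtColor(f['img'],cv2.COLOR_RGB2BGR); cv2.imwrite('pics/d.png',np.hstack([cv2.resize(a,(400,300)),cv2.resize(c,(338,300))]))
E
```

```text
t: 9.95
ee_pos: [0.4155, 0.1549, 0.1724]
eef_rot: [-3.025, -0.066, -0.798]
contact_force: [0.7, -0.2, -1.2]
grip_width: 0.0268
finger_force: 61.1
t: 10.45
ee_pos: [0.3908, 0.1538, 0.2559]
eef_rot: [-3.024, -0.067, -0.798]
contact_force: [0.1, 1.1, -1.6]
grip_width: 0.0266
finger_force: 61.2
[0.39082083 0.15380722 0.25591691] [[ 0.869  0.045  0.493]
 [ 0.038 -0.999  0.024]
 [ 0.493 -0.002 -0.87 ]]
```

View pics/d.png

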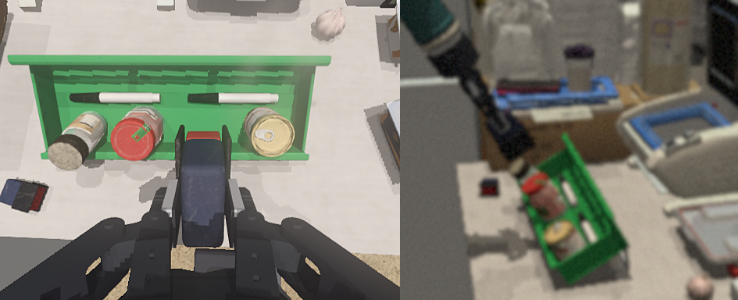

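The wrist half shows the stamp held at (203,185), and the chilli jar, tin, spice jar and both pens still in the crate. The side half shows the stamp clear above it. Next: carry it across and bring it upright.

```bash
python3 -m crank '[[0.4,0.4,0,0,-0.6,0],[0.5,0.7,0,0,-0.8,0],[0.5,0.8,0,0,-1,0],[0.5,0.8,0,0,-1,0],[0.5,0.8,0,0,-1,0]]'
python3 -m crank '[[0.5,0.8,0,0,-1,0],[0.5,0.8,0,0,-1,0],[0.4,0.8,0,0,-0.9,0],[0,0.8,0,0,0,-0.5],[0,0.8,0,0,0,-0.5]]'
python3 -m crank '[[0,0.8,0,0,0,-0.5],[0,0.8,0,0,0,-0.5],[0,0.8,0,0,0,-0.5],[0,0.8,0,0,0,-0.5],[0,0.5,0,0,0,-0.35]]'
python3 - <<'E'
from h import *
s=state();W=R.from_rotvec(s['eef_rot']).as_matrix(); print(s['ee_pos'],W.round(3),s['joints'].round(2))
th=np.radians(15.9);c,n=np.cos(th),np.sin(th); T=np.array([[c,n,0],[n,-c,0],[0,0,-1.]])
print(R.from_matrix(W.T@T).as_rotvec()/np.radians(4), T.T@(np.array([.4917,-.1887,.2])-s['ee_pos'])/.025)
E
```

```text
t: 11.05
ee_pos: [0.4507, 0.0683, 0.279]
eef_rot: [-3.116, -0.068, -0.324]
contact_force: [-0.0, 0.7, -0.7]
grip_width: 0.0267
finger_force: 61.2
t: 11.55
ee_pos: [0.4906, -0.0297, 0.2828]
eef_rot: [-3.133, -0.181, -0.008]
contact_force: [-0.4, -0.2, -1.9]
grip_width: 0.0268
finger_force: 61.2
t: 12.05
ee_pos: [0.5065, -0.1207, 0.2831]
eef_rot: [-3.108, -0.436, -0.011]
contact_force: [-0.4, -0.2, -1.1]
grip_width: 0.0264
finger_force: 61.2
[ 0.50654024 -0.12074326  0.28310679] [[ 0.961  0.275  0.006]
 [ 0.275 -0.961  0.004]
 [ 0.007 -0.002 -1.   ]] [-0.29 -0.06  1.87  0.01  1.33  1.01]
[-0.02884176 -0.10198078  0.0181811 ] [-1.31559406  2.45164739  3.32427141]
```

```bash
cat > t.py <<'E'
from h import *
np.set_printoptions(suppress=True,precision=4)
s=state(); f=grab_frame('wrist'); P=cloud(f,s); W=R.from_rotvec(s['eef_rot']).as_matrix(); save(f,'t%.0f'%(s['t']*100))
Q=(P-s['ee_pos'])@W; ok=np.isfinite(Q[...,0])
m=ok&(abs(Q[...,1])<.021)&(Q[...,0]>-.02)&(Q[...,0]<.05)&(Q[...,2]>-.026)&(Q[...,2]<.06)
def plane(sel,name,ax):
    q=Q[sel]
    for _ in range(4):
        c=q.mean(0); n=np.linalg.svd(q-c,full_matrices=False)[2][2]; r=(q-c)@n; q=q[abs(r)<max(.001,1.5*r.std())]
    n=n*np.sign(n[ax]); print(name,len(q),c,n,q.min(0),q.max(0)); return c,n
t=[t for t in trace(f,'stamp')][:2]; print([(x['confidence'],x['point'],x['pixels'].sum()) for x in t])
plane(m&(abs(Q[...,1])<.012)&(Q[...,0]>.02)&(Q[...,2]<.010)&(Q[...,2]>-.02),'capfront',0)
plane(m&(abs(Q[...,1])<.012)&(Q[...,0]>.02)&(Q[...,2]>.016),'basefront',0)
for l,z0,z1 in (('black_tray',.038,.06),):
    for x in trace(f,l)[:1]:
        q=P[x['pixels']&ok]; q=q[(q[:,2]>z0)&(q[:,2]<z1)]
        print(l,x['confidence'],cv2.minAreaRect((q[:,:2]*1000).astype(np.float32)),np.median(q[:,2]))
for x in spot_point(f,'lid_centre')[:1]:
    u,v=np.round(x['point']).astype(int); print('lid',x,P[v,u])
E
python3 t.py; ls pics
```

```text
[(0.68, [258.5, 232.9], np.int64(9044))]
capfront 1209 [ 0.0263 -0.0001 -0.0065] [ 0.999   0.0012 -0.0454] [ 0.0247 -0.0113 -0.02  ] [0.0277 0.011  0.01  ]
basefront 452 [0.0252 0.0002 0.0361] [0.9958 0.0013 0.0915] [ 0.0239 -0.0118  0.016 ] [0.0278 0.0119 0.0518]
black_tray 0.85 ((492.8758850097656, -188.99594116210938), (137.71505737304688, 99.79457092285156), 16.110679626464844) 0.047731967630306515
lid {'point': [312.1, 174.2], 'confidence': 0.65} [ 0.4944 -0.1903  0.047 ]
a.png
b.png
c.png
d.png
t1205.png
w0.png
w1.png
w2.png
w3.png
```

```bash
cat >> t.py <<'E'
m2=ok&(abs(Q[...,1])<.010)&(Q[...,0]>-.02)&(Q[...,0]<.022)&(Q[...,2]>-.04)&(Q[...,2]<-.015)
plane(m2,'captop',2)
print('profile'); 
for z in np.arange(-.03,.06,.006):
    k=m&(abs(Q[...,1])<.008)&(abs(Q[...,2]-z)<.003)
    if k.sum()>5: print(z.round(3),k.sum(),np.median(Q[k][:,0]).round(4))
for sgn in(-1,1):
    for z in (.02,.03,.04,.05):
        k=ok&(abs(Q[...,2]-z)<.003)&(Q[...,1]*sgn>.013)&(Q[...,1]*sgn<.021)&(Q[...,0]>0)&(Q[...,0]<.04)
        if k.sum()>3: print('plate',sgn,z,k.sum(),np.percentile(Q[k][:,0],[50,90,98]))
E
python3 t.py
```

```text
[(0.77, [257.6, 230.5], np.int64(8988)), (0.56, [319.9, 162.4], np.int64(7208))]
capfront 1199 [ 0.0262  0.0001 -0.0065] [ 0.999   0.0061 -0.0452] [ 0.0247 -0.0113 -0.02  ] [0.0276 0.0116 0.0099]
basefront 457 [0.0252 0.0002 0.0359] [0.9959 0.0038 0.0908] [ 0.024 -0.012  0.016] [0.0278 0.012  0.0522]
black_tray 0.65 ((490.87347412109375, -189.75161743164062), (136.10067749023438, 99.62425231933594), 16.33488655090332) 0.04767634154079842
lid {'point': [312.6, 174.7], 'confidence': 0.76} [ 0.4941 -0.1904  0.0484]
captop 3719 [ 0.002  -0.     -0.0246] [ 0.0004 -0.004   1.    ] [-0.02   -0.01   -0.0256] [ 0.022   0.01   -0.0236]
profile
-0.024 3701 0.0053
-0.018 258 0.0258
-0.012 201 0.0261
-0.006 172 0.0264
-0.0 165 0.0267
0.006 144 0.0269
0.012 126 0.0272
0.018 104 0.0274
0.03 25 0.0244
0.036 96 0.0246
0.042 67 0.0246
0.048 73 0.0246
0.054 6 0.0244
plate -1 0.02 69 [0.0232 0.0294 0.0296]
plate -1 0.03 41 [0.0272 0.0294 0.0297]
plate -1 0.04 28 [0.0287 0.0296 0.0297]
plate -1 0.05 29 [0.0274 0.0295 0.0299]
plate 1 0.02 66 [0.0236 0.0293 0.0295]
plate 1 0.03 31 [0.0288 0.0294 0.0296]
plate 1 0.04 34 [0.0272 0.0294 0.0296]
plate 1 0.05 31 [0.0263 0.0294 0.0295]
```

View pics/t1205.png

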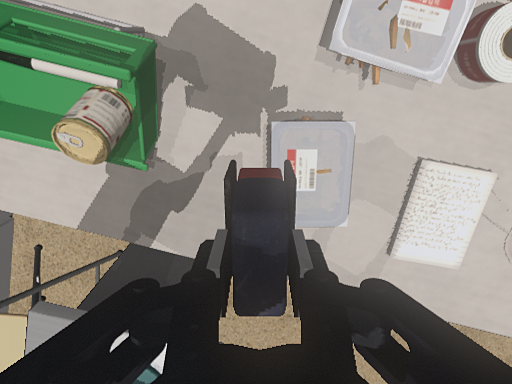

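The view shows the stamp upright in the fingers at (260,240) and the tray lid at (315,172), with the notebook at (443,212). The measurements put the stamp within 0.5° of the tool axis, with its origin 55 mm ahead of the TCP.

```bash
cat > g.py <<'E'
import sys
from h import *
np.set_printoptions(suppress=True,precision=3)
x,y,z,yaw=map(float,sys.argv[1:]); s=state();W=R.from_rotvec(s['eef_rot']).as_matrix()
th=np.radians(yaw);c,n=np.cos(th),np.sin(th); T=np.array([[c,n,0],[n,-c,0],[0,0,-1.]])
print('turn',R.from_matrix(W.T@T).as_rotvec()/np.radians(4),'shift', T.T@(np.array([x,y,z])-s['ee_pos'])/.025, 'F',s['contact_force'],s['joints'])
E
python3 -m crank '[[-0.3,0.5,0,-0.03,-0.1,0],[-0.4,0.6,0.3,0,0,0],[-0.4,0.7,0.7,0,0,0],[-0.2,0.5,0.8,0,0,0],[0,0.15,0.8,0,0,0]]'
python3 -m crank '[[0,0,0.8,0,0,0],[0,0,0.8,0,0,0],[0,0,0.8,0,0,0],[0,0,0.6,0,0,0],[0,0,0,0,0,0]]'
python3 g.py .4925 -.1893 .13 16
```

```text
t: 12.95
ee_pos: [0.4932, -0.19, 0.2198]
eef_rot: [3.108, 0.434, 0.006]
contact_force: [0.2, -0.2, -1.2]
grip_width: 0.0272
finger_force: 61.2
t: 13.45
ee_pos: [0.4918, -0.1877, 0.1424]
eef_rot: [-3.11, -0.436, 0.002]
contact_force: [-0.7, 0.9, -1.8]
grip_width: 0.0268
finger_force: 61.2
turn [-0.013  0.015 -0.014] shift [0.007 0.07  0.494] F [-0.679  0.9   -1.787] [-0.412  0.059  2.012  0.     1.072  0.881]
```

```bash
python3 -m crank '[[0,0.05,0.4,0,0,0],[0,0,0.4,0,0,0],[0,0,0.2,0,0,0],[0,0,0,0,0,0]]'
python3 g.py .4925 -.1893 .1004 16; python3 t.py | grep -E 'tray|lid|captop'
```

```text
t: 13.85
ee_pos: [0.4937, -0.1891, 0.1191]
eef_rot: [3.11, 0.436, 0.003]
contact_force: [0.4, -0.2, -0.9]
grip_width: 0.0266
finger_force: 61.2
turn [ 0.015 -0.026 -0.013] shift [-0.048 -0.004  0.746] F [ 0.391 -0.198 -0.889] [-0.413  0.086  2.03   0.     1.023  0.879]
black_tray 0.75 ((500.5472412109375, -186.317138671875), (118.69084930419922, 100.45237731933594), 16.003246307373047) 0.04753133457644208
captop 3681 [ 0.002  -0.0001 -0.0246] [0.0012 0.0023 1.    ] [-0.02   -0.01   -0.0256] [ 0.022   0.01   -0.0236]
```

```bash
python3 -m crank '[[-0.03,0,0.3,0,0,0],[0,0,0.2,0,0,0],[0,0,0.12,0,0,0],[0,0,0.06,0,0,0],[0,0,0,0,0,0]]'; python3 -m crank '[[0,0,0.08,0,0,0],[0,0,0,0,0,0]]';python3 -m crank '[[0,0,0.08,0,0,0],[0,0,0,0,0,0]]'
python3 g.py .4925 -.1893 .0904 16
```

```text
t: 14.55
ee_pos: [0.4933, -0.1894, 0.1025]
eef_rot: [3.11, 0.436, 0.004]
contact_force: [-0.5, 0.4, -0.6]
grip_width: 0.0269
finger_force: 61.2
t: 14.75
ee_pos: [0.4939, -0.1897, 0.1011]
eef_rot: [3.109, 0.435, 0.006]
contact_force: [-0.8, 0.7, -0.0]
grip_width: 0.0267
finger_force: 61.4
t: 14.95
ee_pos: [0.4939, -0.1897, 0.0992]
eef_rot: [3.109, 0.435, 0.006]
contact_force: [-0.5, -0.1, 0.9]
grip_width: 0.027
finger_force: 61.6
turn [ 0.036 -0.051 -0.014] shift [-0.051 -0.031  0.353] F [-0.513 -0.124  0.922] [-0.414  0.109  2.047  0.     0.981  0.878]
```

```bash
for i in 1; do python3 -m crank '[[0,0,0.08,0,0,0],[0,0,0,0,0,0]]';python3 -m crank '[[0,0,0.08,0,0,0],[0,0,0,0,0,0]]';python3 -m crank '[[0,0,0.08,0,0,0],[0,0,0,0,0,0]]'; done | grep -E 'ee_pos|contact'
python3 g.py .4925 -.1893 .0904 16
```

```text
ee_pos: [0.494, -0.1897, 0.0972]
contact_force: [1.2, 0.4, 3.2]
ee_pos: [0.4941, -0.1898, 0.0952]
contact_force: [0.1, 1.3, 4.2]
ee_pos: [0.4941, -0.1898, 0.0934]
contact_force: [-0.9, 1.0, 6.1]
turn [ 0.039 -0.055 -0.013] shift [-0.057 -0.036  0.119] F [-0.889  0.989  6.149] [-0.414  0.116  2.051  0.     0.97   0.878]
```

```bash
(python3 -m crank '[[0,0,0.06,0,0,0],[0,0,0,0,0,0]]';python3 -m crank '[[0,0,0.04,0,0,0],[0,0,0,0,0,0]]';python3 -m crank '[[0,0,0.03,0,0,0],[0,0,0,0,0,0]]') | grep -E 'ee_pos|contact'
```

```text
ee_pos: [0.4942, -0.1898, 0.0921]
contact_force: [-0.5, 0.2, 6.4]
ee_pos: [0.4943, -0.1898, 0.0919]
contact_force: [-2.3, 1.4, 10.8]
ee_pos: [0.4943, -0.1899, 0.0918]
contact_force: [-3.4, 2.3, 15.3]
```

```bash
(python3 -m crank '[[0,0,0,0,0,0],[0,0,0,0,0,0],[0,0,0,0,0,0],[0,0,0,0,0,0],[0,0,0,0,0,0]]';python3 -m crank '[[0,0,0,0,0,0],[0,0,0,0,0,0],[0,0,0,0,0,0],[0,0,0,0,0,0],[0,0,0,0,0,0]]'; python3 -m crank '[[0,0,-0.1,0,0,0],[0,0,-0.15,0,0,0],[0,0,-0.2,0,0,0],[0,0,-0.2,0,0,0],[0,0,-0.3,0,0,0]]'; python3 -m crank '[[0,0,-0.5,0,0,0],[0,0,-0.8,0,0,0],[0,0,-0.8,0,0,0],[0,0,-0.8,0,0,0],[0,0,-0.5,0,0,0]]') | grep -E 'ee_pos|contact|width'
python3 t.py | grep -E 'tray|lid|cap|plate'; python3 g.py .4763 -.3907 .12 5.8
```

```text
ee_pos: [0.4943, -0.1898, 0.0918]
contact_force: [-4.0, 1.8, 14.7]
grip_width: 0.0266
ee_pos: [0.4943, -0.1898, 0.0918]
contact_force: [-3.8, 2.3, 15.3]
grip_width: 0.0263
ee_pos: [0.4924, -0.1891, 0.1125]
contact_force: [0.7, 1.1, -1.1]
grip_width: 0.0266
ee_pos: [0.494, -0.1898, 0.2008]
contact_force: [0.8, 0.6, 0.1]
grip_width: 0.027
capfront 1212 [ 0.0262  0.     -0.0063] [ 0.999   0.0033 -0.0457] [ 0.0247 -0.0114 -0.02  ] [0.0275 0.0114 0.0099]
black_tray 0.94 ((492.1697692871094, -188.73294067382812), (135.66448974609375, 100.3394775390625), 15.864104270935059) 0.047610254447762096
lid {'point': [258.3, 166.4], 'confidence': 0.97} [ 0.4941 -0.1888  0.0491]
captop 3718 [ 0.002  -0.0001 -0.0246] [0.0001 0.0006 1.    ] [-0.02   -0.01   -0.0256] [ 0.022   0.01   -0.0236]
plate -1 0.02 70 [0.0235 0.0293 0.0297]
plate -1 0.03 35 [0.0276 0.0296 0.0298]
plate -1 0.04 23 [0.0289 0.0296 0.0297]
plate -1 0.05 27 [0.0256 0.0294 0.0296]
plate 1 0.02 65 [0.0265 0.0295 0.0296]
plate 1 0.03 35 [0.0284 0.0294 0.0295]
plate 1 0.04 32 [0.0265 0.0294 0.0296]
plate 1 0.05 34 [0.0268 0.0293 0.0296]
turn [ 0.026 -0.046  2.537] shift [-1.483  7.944  3.132] F [ 0.727 -0.258 -1.566] [-0.414  0.007  1.956  0.     1.175  0.878]
```

```bash
(python3 -m crank '[[-0.1,0.5,0,0,0,0.4],[-0.2,0.8,0,0,0,0.5],[-0.2,0.9,0,0,0,0.5],[-0.2,0.9,0,0,0,0.5],[-0.2,0.9,0,0,0,0.5]]';python3 -m crank '[[-0.2,0.9,0,0,0,0.14],[-0.1,0.9,0,0,0,0],[-0.1,0.9,0.3,0,0,0],[0,0.8,0.6,0,0,0],[0,0.4,0.8,0,0,0]]') | grep -E 'ee_pos|contact|width'
python3 g.py .4775 -.3907 .067 5.8
```

```text
ee_pos: [0.491, -0.2931, 0.1969]
contact_force: [-0.4, -0.6, -1.3]
grip_width: 0.0269
ee_pos: [0.4918, -0.3929, 0.1553]
contact_force: [0.1, 0.2, -1.4]
grip_width: 0.0267
turn [ 0.041 -0.052 -0.041] shift [-0.561 -0.145  3.531] F [ 0.136  0.169 -1.434] [-0.714  0.232  1.787  0.001  1.117  0.758]
```

```bash
(python3 -m crank '[[-0.3,-0.1,0.6,0.04,-0.05,0],[-0.26,0,0.8,0,0,0],[0,0,0.8,0,0,0],[0,0,0.6,0,0,0],[0,0,0.3,0,0,0]]';python3 -m crank '[[0,0,0.15,0,0,0],[0,0,0.05,0,0,0],[0,0,0,0,0,0]]') | grep -E 'ee_pos|contact|width'
python3 g.py .4775 -.3907 .067 5.8
```

```text
ee_pos: [0.4762, -0.3874, 0.0759]
contact_force: [-0.8, -0.2, -1.5]
grip_width: 0.0265
ee_pos: [0.4785, -0.3891, 0.0744]
contact_force: [-0.4, 0.4, -1.5]
grip_width: 0.0271
turn [-0.004 -0.011 -0.   ] shift [-0.045  0.059  0.295] F [-0.369  0.373 -1.468] [-0.724  0.295  1.873  0.001  0.973  0.745]
```

```bash
(python3 -m crank '[[0,0,0.15,0,0,0],[0,0,0,0,0,0]]';python3 -m crank '[[0,0,0.07,0,0,0],[0,0,0,0,0,0]]';python3 -m crank '[[0,0,0.06,0,0,0],[0,0,0,0,0,0]]';python3 -m crank '[[0,0,0.04,0,0,0],[0,0,0,0,0,0]]') | grep -E 'ee_pos|contact'
```

```text
ee_pos: [0.4781, -0.3889, 0.0701]
contact_force: [0.2, 0.0, -1.9]
ee_pos: [0.4778, -0.3887, 0.0681]
contact_force: [0.5, -0.6, -1.0]
ee_pos: [0.4778, -0.3887, 0.0664]
contact_force: [0.9, -0.1, -2.0]
ee_pos: [0.4779, -0.3888, 0.0657]
contact_force: [0.5, 0.9, -0.2]
```

```bash
(python3 -m crank '[[0,0,0.04,0,0,0],[0,0,0,0,0,0],[0,0,0,0,0,0]]'; python3 -m crank '[[0,0,0,0,0,0],[0,0,0,0,0,0],[0,0,0,0,0,0],[0,0,0,0,0,0]]' 0.3;python3 -m crank '[[0,0,0,0,0,0],[0,0,-0.2,0,0,0],[0,0,-0.5,0,0,0],[0,0,-0.8,0,0,0],[0,0,-0.8,0,0,0]]'; python3 -m crank '[[0,0,-0.9,0,0,0],[0,0,-0.9,0,0,0],[0,0,-0.9,0,0,0],[0,0,-0.9,0,0,0],[0,0,-0.5,0,0,0]]') | grep -E 't:|ee_pos|contact|width'
python3 - <<'E'
from h import *
s=state(); f=grab_frame('wrist'); P=cloud(f,s); t=grab_frame('top'); 
for x in trace(f,'stamp')[:2]:
    q=P[x['pixels']]; q=q[np.isfinite(q[:,0])]; k=q[q[:,2]>.07]; print(x['confidence'],x['point'],np.nanpercentile(q,[2,98],axis=0).round(3),np.median(k,0).round(4),len(k))
a=cv2.cvtColor(f['img'],cv2.COLOR_RGB2BGR);c=cv2.cvtColor(t['img'],cv2.COLOR_RGB2BGR)
cv2.imwrite('pics/e.png',np.hstack([cv2.resize(a,(400,300)),cv2.resize(c[130:290,120:330+90],(400,213)) if 0 else cv2.resize(c[150:270,120:420],(400,300))]))
E
```

```text
t: 21.25
ee_pos: [0.478, -0.3888, 0.0648]
eef_rot: [-3.136, -0.159, 0.0]
contact_force: [-1.0, 0.1, 1.4]
grip_width: 0.0267
t: 21.65
ee_pos: [0.4779, -0.3888, 0.0646]
eef_rot: [-3.136, -0.159, 0.0]
contact_force: [-0.3, -0.6, -0.7]
grip_width: 0.0554
t: 22.15
ee_pos: [0.4779, -0.3889, 0.1235]
eef_rot: [-3.136, -0.158, 0.0]
contact_force: [0.9, -0.4, -0.6]
grip_width: 0.0554
t: 22.65
ee_pos: [0.4789, -0.3899, 0.2285]
eef_rot: [3.135, 0.158, 0.005]
contact_force: [0.1, 0.8, 0.3]
grip_width: 0.0556
0.83 [255.2, 162.9] [[ 0.453 -0.408  0.022]
 [ 0.505 -0.37   0.091]] [ 0.4809 -0.3888  0.0892] 1530
```

View pics/e.png

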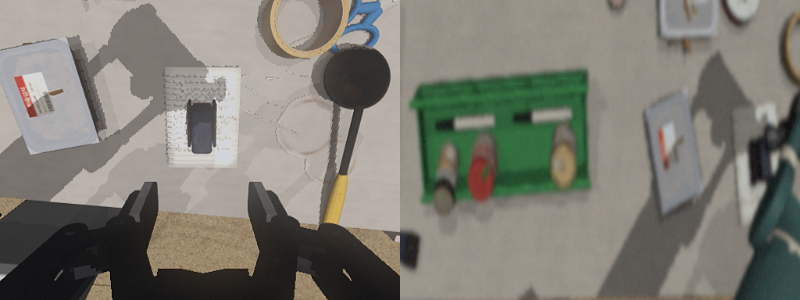

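The stamp stands upright and released on the notebook at (202,127) in the wrist half. In the top half, the crate's other contents and the tray at (673,150) are where they were.

```bash
python3 -c "from rig import sign_off; print(sign_off())"
```

```text
the job is handed in; nothing more can be done
None
```

The date stamp's cap was pressed to its stop and held for about a second in the middle of the black tray's lid. The stamp now stands upright and released on the notebook, nothing else looks disturbed in the last pictures, and the job was handed in after about 23 s of the 64 s.

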